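# Fit the sample arm that reaches the detector window

### The arm

A 6-joint arm with a two-finger parallel gripper is mounted at the origin on the work surface. World frame = base frame: x ahead of the robot, y to its left, z up, the work surface at z = 0. Lengths are in m, angles in degrees, forces in N, time in s.
With the tool pointing down it reaches from about 0.4 to 0.825 m from the base axis. Payload 7 kg.
Tool frame: the origin (TCP) lies at the very end of the fingers, on their centre line; the grasp point (between the pads) lies 19 mm behind it; z points along the fingers, y is the line along which they close (so a half turn about z gives the same grasp; the last joint's range is limited). The gripper opens to 88 mm and grips with 3 to 60 N. Pads are 19 mm wide; open, the fingers measure 130 mm over their backs; the gripper's body (78 mm by 193 mm) begins 47 mm behind the grasp point.
Start: joints at [-55.972, 20.546, 0.682, 0, -70.136, -16.507], TCP at [0.203, -0.644, 0.227] pointing down, gripper open.
Joint ranges: [-176.03, 176.03], [-82.01, 121.73], [-58.28, 71.71], [-173.87, 95.51], [-174.79, -0.11], [-173.66, 173.66]. Speed limits (degrees/s): [136.94, 136.94, 172.46, 180, 180, 180].

### API

Orientations are given as [roll, pitch, yaw] about the fixed x, y, z axes, in that order (R = Rz(yaw) Ry(pitch) Rx(roll)).
In Python, from plant import r gives the robot as it stands. The module is installed in compiled form; this text tells all that it offers.
- The arm moves only by the tool jog_arm, never from a script. Its arguments are lists of equal length, an entry for each row: "travel": the shift along the tool's x, y, z each as a share of 50 cm, from -1 to 1, a list of three; "dr": the turn, a rotation vector about the tool's x, y, z each as a share of 360 degrees, from -1 to 1, a list of three; "claw": the opening, from 0 (shut) to 1 (fully open). A call has exactly 10 rows; each row is the pose to reach, as a shift and turn from the pose commanded when the call began, along the tool's axes at that moment, turning the shorter way round; what a row does not reach only later rows make up. A row lasts 1/8 s, in which the tool goes at most 62.5 mm and 10.7 degrees, less where a joint would pass 70% of its speed; a pose out of reach is approached as far as the arm can. A call with a number of a shift or a turn outside -1 to 1 is refused whole. A call with a gripper value outside its range is refused whole. The fingers move at their own pace and stop on an object; "newtons" is the grip in N (left out, the last holds). Time passes only in rows, so rows that repeat a pose let the fingers close, or fill a call up. It gives the time, the measured TCP pose, the force, the opening and the grip force at its end, in the units of the state.
- r.get_state(): the state, without advancing time (a new reading comes with each control period).
- r.capture(name): name is "scene" or "top" or "wrist"; returns a dict with "pixels" (420x560x3 uint8, red, green, blue), "range_z" (420x560 float32, m along the optical axis (not along the pixel's ray), 0 where there is no reading), "fx", "fy", "cx", "cy" (pixels), "position" and "attitude" of the camera in the world; the wrist camera has in their place "hand_eye" (4x4, takes a point from camera to tool coordinates, whose origin is the TCP and whose axes are the flange's). Camera axes: x right, y up, looking along -z (the intrinsics and any distortion apply to the point x, -y, -z); pixel columns grow to the right and rows downward; lengths in m; the calibration is good to about 2 mm. A picture is of the moment at which its call begins: read the wrist's pose just before it.
- r.close_job(): hands the job in; it is judged then, once.
Trained networks look in the newest picture that a camera, given by its name, has taken for a name from the list of things; names that differ only in an ending like _2 or _b are one class to them, and where a whole thing is asked for, a point or a joint stands for the part that bears it (a point fixed in the world has none). Each returns a list of dicts, best first, with "conf" (0 to 1); they miss things now and then, are a little off and sometimes report something else, mostly with a low value. They report only what shows in the picture. A call takes as long as a camera call. They do not tell look-alikes from the thing itself.
- r.boxes_of(name, camera): "extent" ([left, top, right, bottom] in pixels, round what is visible of it).
- r.regions_of(name, camera): "pixels" (420x560 bool, what is visible of it) and "extent" ([left, top, right, bottom] in pixels, round what is visible of it).
- r.tip_of(name, camera): "at" ([column, row] in pixels: a listed point, or the origin of a listed thing).
The state is a dict: "time_s": time; "joints": joint angles; "qd": joint speeds; "joint_torque": joint torques, N m; "tcp_pos": TCP position; "eef_rot": TCP orientation; "contact_force": force on the tool from outside, world axes, zero at the start; "moment": the same for the moment, N m; "gripper_width": finger opening in m; "gripper_force": force on a finger pad.
Only numpy, scipy, OpenCV 4.12 (cv2) and the standard library are available. Lean on these libraries where they do the work, as an engineer would, in place of code of your own. Each camera call takes 0.05 s, during which the arm holds its last target. There are 200 camera calls.

### The job

Take the dust cover off the keyed shaft of the sample stage and stand it upright in the white parts tray. Then, of the three loose sample arms, choose the one whose keyway lines up with the shaft's key when its sample cup is over the round glass detector window (not over a square blank), and slide its hub, right side up, fully down onto the shaft. Leave the two other arms and everything else on the bench where they are.

Things in the scene. Friction and masses are not known exactly. Their poses are not given: they have to be found in the camera images.
- stage: fixed aluminium plate on the bench, 14 mm high. Origin: on the shaft's axis, at the underside; plate from -50 to +135 in its x, +-105 in its y. Three stations, 110 from the shaft at 0, +45 and -45 deg from its +x (z up), carry low blocks: one is the window, two are square blanks 36 x 36 x 10 high.
- shaft (a point): foot of the fixed upright steel shaft, on its axis at the plate's top (14 mm over the bench). Shaft 24 in diameter, 46 high, top 5 tapered. Its key, 8 wide, stands out to 20.5 from the axis in the stage's -x direction (away from the stations), from the plate up to 32; above that the shaft is plain. The cover hides it at the start.
- window: detector window, fixed: a round steel puck, radius 22, 12 high, with a raised rim and a domed glass lens, on one of the stage's three stations (which one varies). Origin: centre of its underside, on the plate.
- holder_p_hub (a point): sample arm P, loose, plain aluminium, 160 mm long: octagonal hub (60 across flats, 36 high) with a bar to a sample cup. Point: hub centre, 18 above its underside. x: from hub along the bar to the cup; z up. Keyway: slot in the bore, 11.6 wide, out to 23.5 from the axis, seen from above straight opposite the bar (180 deg counter-clockwise from the bar). Flats at +y, -y clear to grasp.
- holder_q_hub (a point): sample arm Q, loose, plain aluminium, 160 mm long: octagonal hub (60 across flats, 36 high) with a bar to a sample cup. Point: hub centre, 18 above its underside. x: from hub along the bar to the cup; z up. Keyway: slot in the bore, 11.6 wide, out to 23.5 from the axis, seen from above back from the bar and to its left (+y) (135 deg counter-clockwise from the bar). Flats at +y, -y clear to grasp.
- holder_r_hub (a point): sample arm R, loose, plain aluminium, 160 mm long: octagonal hub (60 across flats, 36 high) with a bar to a sample cup. Point: hub centre, 18 above its underside. x: from hub along the bar to the cup; z up. Keyway: slot in the bore, 11.6 wide, out to 23.5 from the axis, seen from above back from the bar and to its right (-y) (225 deg counter-clockwise from the bar). Flats at +y, -y clear to grasp.
- cover_knob (a point): dust cover, loose, standing over the shaft on the plate: grey plastic cup upside down, radius 26, 54 high, wall 3, with a round knob (24 mm diameter, 32 high) on top, 0.1 kg. Point: in the knob, 72 above the cover's rim (18 above the cup's top, 14 below the knob's top). z up.
- cover: the same dust cover; origin at the centre of its rim plane (its underside), 72 below the knob point
- tray_in (a point): white plastic parts tray, fixed, 120 x 120 outside, walls 4 thick and 22 high, empty. Point: centre of its inner floor, about 4 above the bench.
- holder_p_cup (a point): centre of the sample cup of arm P (radius 20, 18 to 36 above the hub's underside), 110 mm from the hub's axis along its bar, 25 above the hub's underside
- holder_p: arm P as a whole, about 0.28 kg, most of it in the hub, standing on the hub; bore 28 in diameter right through, keyway open at top and bottom; bar 16 wide, 22 to 32 above the hub's underside. Origin on the hub's axis at its underside, axes as for its hub
- holder_q_cup (a point): centre of the sample cup of arm Q (radius 20, 18 to 36 above the hub's underside), 110 mm from the hub's axis along its bar, 25 above the hub's underside
- holder_q: arm Q as a whole, about 0.28 kg, most of it in the hub, standing on the hub; bore 28 in diameter right through, keyway open at top and bottom; bar 16 wide, 22 to 32 above the hub's underside. Origin on the hub's axis at its underside, axes as for its hub
- holder_r_cup (a point): centre of the sample cup of arm R (radius 20, 18 to 36 above the hub's underside), 110 mm from the hub's axis along its bar, 25 above the hub's underside
- holder_r: arm R as a whole, about 0.28 kg, most of it in the hub, standing on the hub; bore 28 in diameter right through, keyway open at top and bottom; bar 16 wide, 22 to 32 above the hub's underside. Origin on the hub's axis at its underside, axes as for its hub
- wash_red: bystander, loose: small white wash bottle with red cap and bent spout, radius 32, body 120 high, 158 with the spout (mm); origin at the centre of its underside
- wash_clear: bystander, loose: taller white wash bottle with white cap and bent spout, radius 33, body 144 high, 190 with the spout (mm); origin at the centre of its underside
- beaker: bystander, loose: glass beaker, radius 27, 62 high (mm); origin at the centre of its underside
- jar: bystander, loose: amber glass jar, radius 29, 75 high (mm); origin at the centre of its underside
- dish: bystander, loose: shallow white dish, radius 35, 16 high (mm); origin at the centre of its underside
- spatula: bystander, loose: lab spatula lying flat along its x axis, 155 long, 5 high (mm); origin at the centre of its underside
- cellbox: bystander, loose: black box, 70 x 50 x 30 high (mm); origin at the centre of its underside
Mind the look-alikes: they are no part of the job. Leave any yellow look-alike of the holder_p alone.

How it is judged:
By the outcome, as a careful person would: the job done as asked, in the order asked, and still so for the second after the job is handed in, with the robot touching nothing.
It also fails if it takes over 64 s, if anything falls off the work surface, if the arm or the gripper's body presses on something with over 40 N, if the wrist force passes 120 N, or if a joint passes its speed limit or range.

## Working session

There is one attempt and no reset: what is moved stays moved. The work goes in short steps, Python scripts to look and compute and a tool call to move; the robot and the scene stay as the last step left them, time stands still between calls to the robot, and variables do not carry over. Pictures are saved under pics/ and viewed, at most 10 in all, crops included, and the job is handed in when it is done.

Besides the shell and the picture viewer there is one more tool, called after "Call:" as a command line: name --argument value ..., lists and objects as JSON in quotes. jog_arm: Moves the arm, as the interface text tells. Its arguments: {"type":"object","properties":{"travel":{"type":"array"},"dr":{"type":"array"},"claw":{"type":"array"},"newtons":{"type":"number"}},"required":["travel","dr","claw"]}

```bash
mkdir -p pics; cat > h.py <<'E'
import numpy as np, cv2
from plant import r
from scipy.spatial.transform import Rotation as R
def rot(a):
    a=np.array(a,float)
    if a.shape==(3,3): return a
    if a.size==4: return R.from_quat(a).as_matrix()
    return R.from_euler('xyz',a,degrees=True).as_matrix()
def snap(n,save=None):
    s=r.get_state(); c=r.capture(n)
    if n=='wrist':
        T=np.eye(4);T[:3,:3]=rot(s['eef_rot']);T[:3,3]=s['tcp_pos'];c['T']=T@np.array(c['hand_eye'])
    else:
        T=np.eye(4);T[:3,:3]=rot(c['attitude']);T[:3,3]=c['position'];c['T']=T
    if save: cv2.imwrite('pics/'+save,c['pixels'][:,:,::-1])
    return c
def cloud(c):
    v,u=np.mgrid[:420,:560];z=c['range_z']
    P=np.stack([(u-c['cx'])/c['fx']*z,-(v-c['cy'])/c['fy']*z,-z],-1)
    W=P@c['T'][:3,:3].T+c['T'][:3,3]; W[z==0]=np.nan
    return W
def ray(c,u,v,h):
    "pixel -> world at height h"
    d=c['T'][:3,:3]@np.array([(u-c['cx'])/c['fx'],-(v-c['cy'])/c['fy'],-1]);o=c['T'][:3,3]
    return o+d*(h-o[2])/d[2]
def proj(c,p):
    q=c['T'][:3,:3].T@(np.array(p)-c['T'][:3,3]);return [c['cx']+c['fx']*q[0]/-q[2],c['cy']-c['fy']*q[1]/-q[2]]
E
cat > a.py <<'E'
from h import *
np.set_printoptions(precision=4,suppress=True)
print(r.get_state())
H=dict(shaft=.06,window=.026,holder_p_hub=.018,holder_q_hub=.018,holder_r_hub=.018,holder_p_cup=.025,holder_q_cup=.025,holder_r_cup=.025,cover_knob=.086,tray_in=.004,stage=0,beaker=0,jar=0,dish=0,wash_red=0,wash_clear=0,cellbox=0,spatula=0)
for n in ['top','scene']:
    c=snap(n,n+'.png'); print(n,c['position'],c['attitude'],c['fx'],[k for k in c])
    for k,h in H.items():
        print(k,[(np.round(d['at'],0),round(d['conf'],2),ray(c,*d['at'],h)) for d in r.tip_of(k,n)[:3]])
E
python3 a.py
```

```text
{'time_s': 0.0, 'joints': array([-55.9706,  20.5903,   0.6345,  -0.0212, -70.1366, -16.5071]), 'qd': array([ 0.1075,  0.0078, -0.0316, -0.0362, -0.0079, -0.0051]), 'joint_torque': array([ -0.0004, -58.2717,  29.3056,   6.9973,   0.0069,  -0.0001]), 'tcp_pos': array([ 0.2031, -0.6432,  0.2256]), 'eef_rot': array([ 179.9057,   -0.0071, -162.4849]), 'contact_force': array([-0.1814,  0.1837, -0.5785]), 'moment': array([ 0.0461, -0.0039, -0.0653]), 'gripper_force': 0.0, 'gripper_width': 0.08744841285129641}
top [0.3512 0.0471 1.0536] [  6.5243  -0.29   -89.7326] 413.17650472979494 ['pixels', 'range_z', 'fx', 'fy', 'cx', 'cy', 'position', 'attitude', 'T']
shaft [(array([406., 204.]), 0.87, array([ 0.4615, -0.2566,  0.06  ])), (array([219., 218.]), 0.44, array([0.4262, 0.1949, 0.06  ])), (array([160., 217.]), 0.18, array([0.4277, 0.3366, 0.06  ]))]
window [(array([392., 162.]), 0.75, array([ 0.573 , -0.2346,  0.026 ])), (array([279., 127.]), 0.58, array([0.6609, 0.0513, 0.026 ]))]
holder_p_hub [(array([157., 217.]), 0.71, array([0.4311, 0.3557, 0.018 ])), (array([161., 342.]), 0.58, array([
[... 3193 characters left out ...]
0.004 ]))]
stage [(array([198., 210.]), 0.93, array([ 0.4797, -0.2569,  0.    ])), (array([295., 290.]), 0.4, array([0.6458, 0.1646, 0.    ]))]
beaker [(array([338., 244.]), 0.89, array([0.4262, 0.1962, 0.    ]))]
jar [(array([370., 336.]), 0.62, array([0.6987, 0.3909, 0.    ]))]
dish [(array([232., 323.]), 0.95, array([0.8173, 0.0762, 0.    ]))]
wash_red [(array([185., 292.]), 0.8, array([ 0.7844, -0.0864,  0.    ]))]
wash_clear [(array([288., 330.]), 0.65, array([0.7732, 0.2097, 0.    ]))]
cellbox [(array([377., 231.]), 0.94, array([0.3164, 0.276 , 0.    ])), (array([322., 275.]), 0.41, array([0.5615, 0.2056, 0.    ]))]
spatula [(array([353., 296.]), 0.75, array([0.5954, 0.3066, 0.    ]))]
```

```bash
python3 -c "
import cv2;a=cv2.imread('pics/top.png');cv2.imwrite('pics/topc.png',cv2.resize(a[50:370,120:520],(800,640))[:600])"
```

```text
(no output)
```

View pics/topc.png

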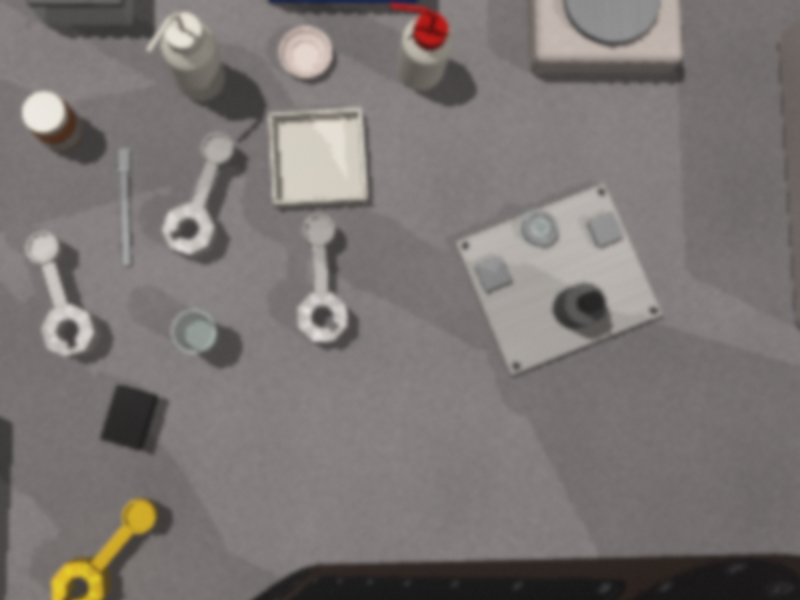

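View pics/scene.png

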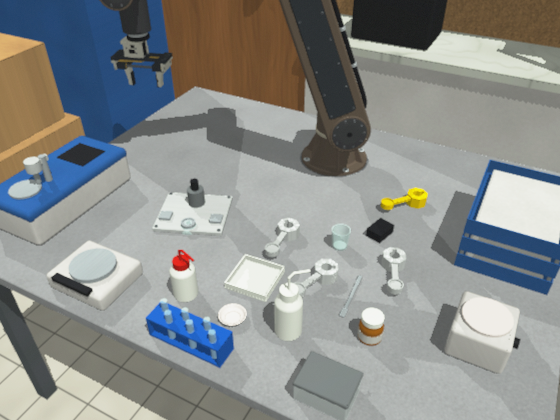

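The window is at the middle station (0 deg), at crop (540,230), so arm P is needed: the left arm, hub at crop (67,330). Its keyway still has to be confirmed from close by. The yellow look-alike at bottom left stays where it is.

```bash
cat >> h.py <<'E'
def go(pos,rpy,s=None):
    "travel and dr from the present pose to a world pose"
    s=s or r.get_state();A=rot(s['eef_rot']);t=A.T@(np.array(pos)-s['tcp_pos'])/.5
    d=R.from_matrix(A.T@rot(rpy)).as_rotvec(degrees=True)/360
    print('travel',np.round(t,4),'dr',np.round(d,4),'deg',np.round(d*360,1),'mm',np.round(t*500,1))
E
cat > b.py <<'E'
from h import *
np.set_printoptions(precision=4,suppress=True)
c=snap('top');W=cloud(c);
def rect(m):
    P=W[m][:,:2].astype(np.float32);return cv2.minAreaRect(P*1000)
m=r.regions_of('stage','top')[0]['pixels']
print('all',rect(m)); z=W[...,2]
print(np.nanpercentile(z[m],[1,25,50,75,99]))
for k in['tray_in','cover','window','cover_knob']:
    for d in r.regions_of(k,'top')[:1]:
        q=W[d['pixels']];print(k,d['conf'],np.nanmedian(q,0),np.nanpercentile(q,[2,98],axis=0).ravel())
q=W[(W[...,2]>.088)&(abs(W[...,0]-.465)<.06)&(abs(W[...,1]+.26)<.06)];print('knobtop',len(q),np.mean(q,0),q.max(0),q.min(0))
go([.43,-.27,.28],[180,0,-160]);go([.40,-.27,.25],[180,0,-160])
print(r.capture('wrist')['hand_eye'])
E
python3 b.py
```

```text
all ((509.9478454589844, -258.63763427734375), (189.49301147460938, 215.03439331054688), 22.40888786315918)
[-0.001   0.0118  0.0132  0.0146  0.0201]
tray_in 0.58 [0.6656 0.051  0.0035] [ 0.6042 -0.0058 -0.0011  0.722   0.1099  0.0223]
cover 0.97 [ 0.4644 -0.2635  0.067 ] [ 0.4431 -0.2965  0.0126  0.4904 -0.2467  0.1011]
window 0.71 [ 0.57   -0.2286  0.0231] [ 0.5489 -0.2507  0.0088  0.5957 -0.2099  0.0284]
cover_knob 0.86 [ 0.4636 -0.2634  0.0671] [ 0.4432 -0.2951  0.0139  0.4901 -0.2469  0.1011]
knobtop 93 [ 0.4676 -0.2709  0.0986] [ 0.4789 -0.2601  0.1047] [ 0.4571 -0.2839  0.0893]
travel [-0.6576  0.5761 -0.1069] dr [-0.      0.     -0.0069] deg [-0.   0.  -2.5] mm [-328.8  288.1  -53.4]
travel [-0.6004  0.5942 -0.0469] dr [-0.      0.     -0.0069] deg [-0.   0.  -2.5] mm [-300.2  297.1  -23.4]
[[-0.0002  0.9612  0.276   0.0755]
 [ 1.      0.0004 -0.0004 -0.0005]
 [-0.0005  0.276  -0.9612 -0.1581]
 [ 0.      0.      0.      1.    ]]
```

```bash
python3 -c "
from h import *
go([.469,-.273,.22],[180,0,-157.6])"
```

```text
travel [-0.7302  0.5469  0.0131] dr [-0.     -0.     -0.0135] deg [-0.  -0.  -4.9] mm [-365.1  273.4    6.6]
```

Call:
jog_arm --travel '[[-0.73,0.547,0.013],[-0.73,0.547,0.013],[-0.73,0.547,0.013],[-0.73,0.547,0.013],[-0.73,0.547,0.013],[-0.73,0.547,0.013],[-0.73,0.547,0.013],[-0.73,0.547,0.013],[-0.73,0.547,0.013],[-0.73,0.547,0.013]]' --dr '[[0,0,-0.0135],[0,0,-0.0135],[0,0,-0.0135],[0,0,-0.0135],[0,0,-0.0135],[0,0,-0.0135],[0,0,-0.0135],[0,0,-0.0135],[0,0,-0.0135],[0,0,-0.0135]]' --claw '[1,1,1,1,1,1,1,1,1,1]'

```text
time_s: 3.5
tcp_pos: [0.4684, -0.2736, 0.22]
eef_rot: [180.0, -0.0, -157.6]
contact_force: [-0.2, 0.2, 0.4]
gripper_width: 0.0877
gripper_force: 0.0
```

```bash
cat > k.py <<'E'
from h import *
np.set_printoptions(precision=4,suppress=True)
c=snap('wrist','w1.png');W=cloud(c);z=W[...,2]
near=np.hypot(W[...,0]-.469,W[...,1]+.273)<.045
q=W[near&(z>.094)];(x,y),rad=cv2.minEnclosingCircle((q[:,:2]*1000).astype(np.float32));print('knob',len(q),np.median(q[:,2]),x,y,rad,q.mean(0))
q=W[near&(z>.063)&(z<.072)];(x,y),rad=cv2.minEnclosingCircle((q[:,:2]*1000).astype(np.float32));print('cup',len(q),np.median(q[:,2]),x,y,rad)
print('knob tip',[(ray(c,*d['at'],.086),d['conf']) for d in r.tip_of('cover_knob','wrist')[:2]])
print('window',[(ray(c,*d['at'],.014),d['conf']) for d in r.tip_of('window','wrist')[:2]])
go([x/1000,y/1000,.073],[180,0,-157.6])
E
python3 k.py
```

```text
knob 34440 0.320760396571655 468.9939270019531 -273.005859375 44.995704650878906 [ 0.4437 -0.2816  0.3099]
cup 1842 0.06808702483976425 466.26666259765625 -271.65655517578125 26.102279663085938
knob tip [(array([ 0.4691, -0.2723,  0.086 ]), 0.56)]
window [(array([ 0.5663, -0.2291,  0.014 ]), 0.78), (array([ 0.4688, -0.2704,  0.014 ]), 0.33)]
travel [0.0019 0.0057 0.2941] dr [ 0.     -0.     -0.0003] deg [ 0.  -0.  -0.1] mm [  1.    2.9 147.1]
```

View pics/w1.png

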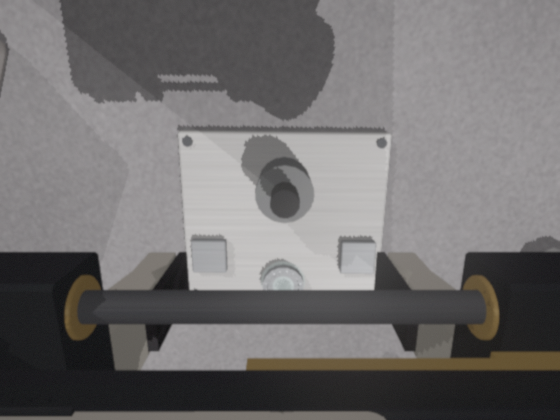

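The view shows the cover at (285,190), the round window at the middle station (283,283), and square blanks at either side.

Call:
jog_arm --travel '[[0.002,0.006,0.1],[0.002,0.006,0.2],[0.002,0.006,0.27],[0.002,0.006,0.293],[0.002,0.006,0.293],[0.002,0.006,0.293],[0.002,0.006,0.293],[0.002,0.006,0.293],[0.002,0.006,0.293],[0.002,0.006,0.293]]' --dr '[[0,0,0],[0,0,0],[0,0,0],[0,0,0],[0,0,0],[0,0,0],[0,0,0],[0,0,0],[0,0,0],[0,0,0]]' --claw '[1,1,1,1,1,0,0,0,0,0]' --newtons 20

```text
time_s: 4.9
tcp_pos: [0.4669, -0.2706, 0.0737]
eef_rot: [-180.0, 0.0, -157.6]
contact_force: [-0.5, -0.4, 0.4]
gripper_width: 0.043
gripper_force: 0.0
```

```bash
python3 -c "
from h import *
s=r.get_state();print(s['gripper_width'],s['gripper_force'],s['time_s'],s['tcp_pos'])
go([s['tcp_pos'][0],s['tcp_pos'][1],.20],[180,0,-157.6]);go([.664,.051,.20],[180,0,-157.6]);go([.664,.051,.064],[180,0,-157.6])"
```

```text
0.043044656963771015 0.0 4.9 [ 0.46686489 -0.27055467  0.07368718]
travel [-0.     -0.     -0.2526] dr [-0.  0. -0.] deg [-0.  0. -0.] mm [  -0.    -0.  -126.3]
travel [-0.6095  0.4445 -0.2526] dr [-0.  0. -0.] deg [-0.  0. -0.] mm [-304.8  222.2 -126.3]
travel [-0.6095  0.4445  0.0194] dr [-0.  0. -0.] deg [-0.  0. -0.] mm [-304.7  222.2    9.7]
```

Call:
jog_arm --travel '[[0,0,0],[0,0,0],[0,0,0],[0,0,0],[0,0,-0.03],[0,0,-0.1],[0,0,-0.2],[0,0,-0.25],[0,0,-0.25],[0,0,-0.25]]' --dr '[[0,0,0],[0,0,0],[0,0,0],[0,0,0],[0,0,0],[0,0,0],[0,0,0],[0,0,0],[0,0,0],[0,0,0]]' --claw '[0,0,0,0,0,0,0,0,0,0]' --newtons 20

```text
time_s: 6.15
tcp_pos: [0.4663, -0.2703, 0.1983]
eef_rot: [180.0, -0.0, -157.6]
contact_force: [-0.1, 0.2, -1.9]
gripper_width: 0.0224
gripper_force: 20.0
```

```bash
cat > l.py <<'E'
from h import *
np.set_printoptions(precision=4,suppress=True)
s=r.get_state();print(s['gripper_width'],s['gripper_force'],s['time_s'],s['tcp_pos'])
c=snap('wrist','w2.png');W=cloud(c);np.save('w2.npy',W)
go([.664,.051,.20],[180,0,-157.6]);go([.664,.051,.064],[180,0,-157.6])
E
python3 l.py
```

```text
0.022449390974012173 19.976879954338074 6.15 [ 0.4663 -0.2703  0.1983]
travel [-0.6106  0.4437 -0.0046] dr [ 0.0002 -0.0002 -0.0001] deg [ 0.1 -0.1 -0. ] mm [-305.3  221.8   -2.3]
travel [-0.6108  0.4434  0.2674] dr [ 0.0002 -0.0002 -0.0001] deg [ 0.1 -0.1 -0. ] mm [-305.4  221.7  133.7]
```

View pics/w2.png

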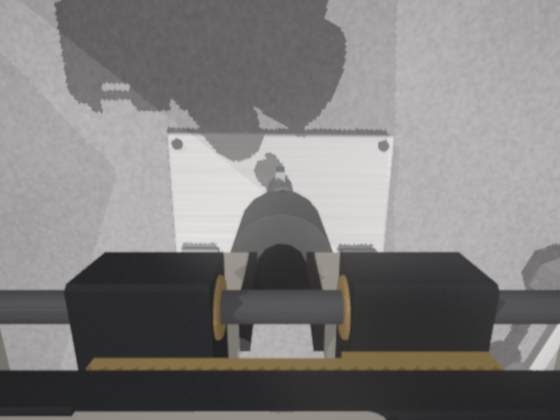

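The cover is in the grip, and the shaft with its key shows at (280,175).

Call:
jog_arm --travel '[[-0.611,0.444,0],[-0.611,0.444,0],[-0.611,0.444,0],[-0.611,0.444,0],[-0.611,0.444,0],[-0.611,0.444,0],[-0.611,0.444,0],[-0.611,0.444,0],[-0.611,0.444,0.1],[-0.611,0.444,0.2]]' --dr '[[0,0,0],[0,0,0],[0,0,0],[0,0,0],[0,0,0],[0,0,0],[0,0,0],[0,0,0],[0,0,0],[0,0,0]]' --claw '[0,0,0,0,0,0,0,0,0,0]' --newtons 20

```text
time_s: 7.45
tcp_pos: [0.6643, 0.0497, 0.098]
eef_rot: [180.0, 0.1, -157.7]
contact_force: [-0.5, 0.5, -1.2]
gripper_width: 0.0224
gripper_force: 20.0
```

```bash
python3 -c "
from h import *
s=r.get_state();print(s['tcp_pos'],s['gripper_width'])
go([.664,.051,.0645],[180,0,-157.6])"
```

```text
[0.66430605 0.04966325 0.09802103] 0.022353576682848677
travel [-0.0004  0.0027  0.067 ] dr [ 0.      0.0002 -0.0003] deg [ 0.   0.1 -0.1] mm [-0.2  1.4 33.5]
```

Call:
jog_arm --travel '[[0,0,0.03],[0,0,0.055],[0,0,0.068],[0,0,0.068],[0,0,0.068],[0,0,0.068],[0,0,0.068],[0,0,0.068],[0,0,0.068],[0,0,0.068]]' --dr '[[0,0,0],[0,0,0],[0,0,0],[0,0,0],[0,0,0],[0,0,0],[0,0,0],[0,0,0],[0,0,0],[0,0,0]]' --claw '[0,0,0,0,0,0.7,0.7,0.7,0.7,0.7]'

```text
time_s: 8.7
tcp_pos: [0.6648, 0.051, 0.0646]
eef_rot: [-180.0, 0.0, -157.6]
contact_force: [0.3, -0.3, -0.6]
gripper_width: 0.0606
gripper_force: 0.0
```

```bash
python3 -c "
from h import *
s=r.get_state();p=s['tcp_pos'];print(p,s['gripper_width'],s['contact_force'])
go([p[0],p[1],.22],[180,0,-157.6]);go([.435,.357,.20],[180,0,-163])"
```

```text
[0.66482884 0.05102635 0.06456765] 0.060623185730818825 [ 0.30240847 -0.2937528  -0.60312163]
travel [-0.     -0.     -0.3109] dr [-0.  0. -0.] deg [-0.  0. -0.] mm [  -0.    -0.  -155.4]
travel [ 0.192   0.7409 -0.2709] dr [-0.     0.     0.015] deg [-0.   0.   5.4] mm [  96.   370.4 -135.4]
```

Call:
jog_arm --travel '[[0,0,-0.12],[0,0,-0.25],[0.06,0.25,-0.29],[0.192,0.741,-0.27],[0.192,0.741,-0.27],[0.192,0.741,-0.27],[0.192,0.741,-0.27],[0.192,0.741,-0.27],[0.192,0.741,-0.27],[0.192,0.741,-0.27]]' --dr '[[0,0,0],[0,0,0],[0,0,0],[0,0,0.015],[0,0,0.015],[0,0,0.015],[0,0,0.015],[0,0,0.015],[0,0,0.015],[0,0,0.015]]' --claw '[0.7,0.7,0.7,1,1,1,1,1,1,1]'

```text
time_s: 9.95
tcp_pos: [0.4345, 0.3575, 0.1996]
eef_rot: [-180.0, -0.0, -162.9]
contact_force: [-0.2, -0.3, -0.2]
gripper_width: 0.0877
gripper_force: 0.0
```

```bash
cat > p.py <<'E'
from h import *
np.set_printoptions(precision=4,suppress=True)
s=r.get_state();print(s['tcp_pos'],s['eef_rot'],s['time_s'])
c=snap('wrist','w3.png');W=cloud(c);z=W[...,2]
for k,h in (('holder_p_hub',.018),('holder_p_cup',.025)): print(k,[(ray(c,*d['at'],h),d['conf']) for d in r.tip_of(k,'wrist')[:2]])
near=np.hypot(W[...,0]-.433,W[...,1]-.357)<.045
m=near&(z>.030)&(z<.042);q=W[m];print(len(q),np.median(q[:,2]))
P=(q[:,:2]*1000).astype(np.float32);print('circ',cv2.minEnclosingCircle(P),'rect',cv2.minAreaRect(P))
E
python3 p.py
```

```text
[0.4345 0.3575 0.1996] [-179.9966   -0.0015 -162.915 ] 9.95
holder_p_hub [(array([0.4363, 0.3599, 0.018 ]), 0.61)]
holder_p_cup [(array([0.5379, 0.3939, 0.025 ]), 0.59)]
2971 0.036042506020880716
circ ((439.5570068359375, 361.9703674316406), 37.21611785888672) rect ((437.54449462890625, 361.1410827636719), (64.44084930419922, 64.48509216308594), 64.01174926757812)
```

View pics/w3.png

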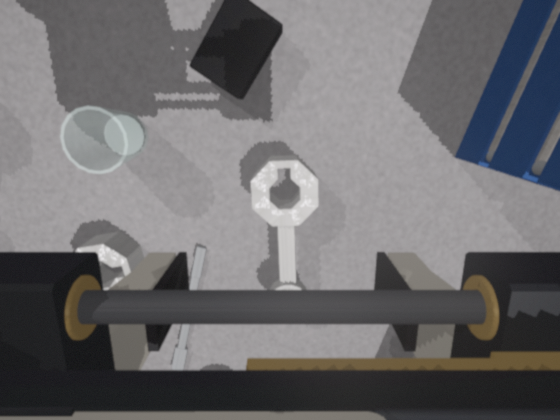

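Arm P is confirmed: hub at (285,193), keyway at (285,172), straight opposite the bar. Next I'll measure its axis precisely, plus the shaft and key from the cloud saved after lifting.

```bash
cat > p2.py <<'E'
from h import *
np.set_printoptions(precision=4,suppress=True)
c=snap('wrist');W=cloud(c);z=W[...,2]
C=np.array([.4363,.3599]);a=np.radians(18.0)
for i in range(4):
    U=np.array([[np.cos(a),np.sin(a)],[-np.sin(a),np.cos(a)]]);L=(W[...,:2]-C)@U.T;x,y=L[...,0],L[...,1]
    b=(x>.036)&(x<.085)&(abs(y)<.014)&(z>.026)&(z<.037)
    k=np.polyfit(x[b],y[b],1)
    t=(z>.0335)&(z<.040)&(np.hypot(x,y)<.037)
    pc=lambda v:np.percentile(v,[1,99])
    ys=pc(y[t&(abs(x)<.010)]);xs=pc(x[t&(abs(y)<.010)])
    C=C+U.T@[xs.mean(),ys.mean()];a+=np.arctan(k[0]);print(C,np.degrees(a),k,xs,ys,b.sum(),t.sum(), np.median(z[t]),np.median(z[b]))
go([C[0],C[1],.006],[180,0,np.degrees(a)-180])
# shaft from the cloud saved after lifting
V=np.load('w2.npy');S=np.array([.4685,-.2725]);d=np.hypot(V[...,0]-S[0],V[...,1]-S[1])
q=V[(d<.03)&(V[...,2]>.02)&(V[...,2]<.065)];print('shaft',len(q));
for lo,hi in((.02,.04),(.04,.049),(.055,.065)):
    g=q[(q[:,2]>lo)&(q[:,2]<hi)]; 
    if len(g):print(lo,len(g),g.mean(0),g.min(0),g.max(0))
E
python3 p2.py
```

```text
[0.4348 0.36  ] 19.104460366484293 [0.0193 0.0008] [-0.0315  0.0287] [-0.029   0.0301] 794 2727 0.03611264801832664 0.03216290203198649
[0.4348 0.36  ] 19.075647995371703 [-0.0005  0.0003] [-0.0301  0.0301] [-0.0294  0.0295] 794 2727 0.03611264801832664 0.03216353857960119
[0.4348 0.36  ] 19.072592325862068 [-0.0001  0.0003] [-0.0301  0.0301] [-0.0295  0.0295] 794 2727 0.03611264801832664 0.03216353857960119
[0.4348 0.36  ] 19.072268259680918 [-0.      0.0003] [-0.0301  0.0301] [-0.0295  0.0295] 794 2727 0.03611264801832664 0.03216353857960119
travel [-0.0006  0.0084  0.387 ] dr [-0.     -0.     -0.0061] deg [-0.  -0.  -2.2] mm [ -0.3   4.2 193.5]
shaft 366
0.02 96 [ 0.4549 -0.2768  0.0305] [ 0.446  -0.2835  0.02  ] [ 0.4704 -0.2628  0.04  ]
0.04 139 [ 0.453  -0.2772  0.0457] [ 0.4463 -0.2837  0.0401] [ 0.4647 -0.2639  0.0489]
0.055 89 [ 0.4581 -0.2755  0.0574] [ 0.4547 -0.2833  0.0551] [ 0.4643 -0.2654  0.0606]
```

Call:
jog_arm --travel '[[0,0.008,0.1],[0,0.008,0.2],[0,0.008,0.3],[0,0.008,0.36],[0,0.008,0.386],[0,0.008,0.386],[0,0.008,0.386],[0,0.008,0.386],[0,0.008,0.386],[0,0.008,0.386]]' --dr '[[0,0,-0.006],[0,0,-0.006],[0,0,-0.006],[0,0,-0.006],[0,0,-0.006],[0,0,-0.006],[0,0,-0.006],[0,0,-0.006],[0,0,-0.006],[0,0,-0.006]]' --claw '[1,1,1,1,1,1,0.4,0.4,0.4,0.4]' --newtons 40

```text
time_s: 11.4
tcp_pos: [0.434, 0.3611, 0.0073]
eef_rot: [180.0, 0.0, -160.8]
contact_force: [-1.4, -0.9, 5.8]
gripper_width: 0.0599
gripper_force: 40.0
```

```bash
python3 -c "
from h import *
s=r.get_state();print(s['tcp_pos'],s['eef_rot'],s['gripper_width'],s['gripper_force'],s['contact_force'])"
```

```text
[0.43395899 0.36112561 0.00730056] [ 1.79975642e+02  4.31364422e-02 -1.60843105e+02] 0.05991315356606133 40.000659227371216 [-1.39674292 -0.86592863  5.81850901]
```

```bash
python3 -c "
from h import *
go([.434,.361,.18],[180,0,-160.9]);go([.552,-.238,.18],[180,0,-157.6])"
```

```text
travel [-3.000e-04 -1.000e-04 -3.454e-01] dr [0.0001 0.0001 0.0002] deg [0.  0.  0.1] mm [-1.000e-01 -1.000e-01 -1.727e+02]
travel [ 0.1699 -1.2092 -0.346 ] dr [ 0.0001  0.0001 -0.009 ] deg [ 0.   0.  -3.2] mm [  85.  -604.6 -173. ]
```

Call:
jog_arm --travel '[[0,0,-0.05],[0,0,-0.12],[0,0,-0.22],[0,0,-0.32],[0,-0.08,-0.345],[0.01,-0.16,-0.345],[0.03,-0.25,-0.345],[0.04,-0.35,-0.345],[0.06,-0.45,-0.345],[0.07,-0.55,-0.345]]' --dr '[[0,0,0],[0,0,0],[0,0,0],[0,0,0],[0,0,0],[0,0,-0.002],[0,0,-0.003],[0,0,-0.004],[0,0,-0.005],[0,0,-0.006]]' --claw '[0.4,0.4,0.4,0.4,0.4,0.4,0.4,0.4,0.4,0.4]'

```text
time_s: 12.65
tcp_pos: [0.4902, 0.088, 0.1788]
eef_rot: [180.0, -0.0, -158.7]
contact_force: [0.1, 0.0, -2.8]
gripper_width: 0.0597
gripper_force: 40.0
```

```bash
python3 -c "
from h import *
s=r.get_state();print(s['tcp_pos'],s['gripper_width'],s['gripper_force'],s['contact_force'])
go([.552,-.238,.18],[180,0,-157.6])"
```

```text
[0.49023658 0.08798107 0.17881264] 0.05966548328083292 39.999573826789856 [ 0.09953858  0.04608267 -2.80970356]
travel [ 0.1221 -0.6522 -0.0026] dr [ 0.0001 -0.0001 -0.003 ] deg [ 0.  -0.  -1.1] mm [  61.  -326.1   -1.3]
```

Call:
jog_arm --travel '[[0.02,-0.1,0],[0.04,-0.22,0],[0.07,-0.34,0],[0.09,-0.46,0],[0.11,-0.57,0],[0.122,-0.64,0],[0.122,-0.652,0],[0.122,-0.652,0],[0.122,-0.652,0],[0.122,-0.652,0]]' --dr '[[0,0,-0.003],[0,0,-0.003],[0,0,-0.003],[0,0,-0.003],[0,0,-0.003],[0,0,-0.003],[0,0,-0.003],[0,0,-0.003],[0,0,-0.003],[0,0,-0.003]]' --claw '[0.4,0.4,0.4,0.4,0.4,0.4,0.4,0.4,0.4,0.4]'

```text
time_s: 13.9
tcp_pos: [0.5525, -0.2353, 0.1793]
eef_rot: [-180.0, 0.0, -157.5]
contact_force: [0.7, -0.5, -2.2]
gripper_width: 0.0599
gripper_force: 40.0
```

```bash
cat > s.py <<'E'
from h import *
np.set_printoptions(precision=4,suppress=True)
s=r.get_state();print(s['tcp_pos'],s['eef_rot'],s['time_s'])
c=snap('wrist','w4.png');W=cloud(c);np.savez('w4.npz',W=W,tcp=s['tcp_pos'],rot=s['eef_rot'])
print('shaft',[(d['at'],ray(c,*d['at'],.014),d['conf']) for d in r.tip_of('shaft','wrist')[:2]])
z=W[...,2];print('z at shaft')
S=np.array([.469,-.273]);d=np.hypot(W[...,0]-S[0],W[...,1]-S[1])
for lo,hi in((.042,.049),(.056,.066)):
    g=W[(d<.035)&(z>lo)&(z<hi)]
    if len(g):print(lo,len(g),np.median(g,0),g.min(0),g.max(0),cv2.minAreaRect((g[:,:2]*1000).astype(np.float32)))
m=(z>.009)&(z<.019)&(abs(W[...,0]-.5)<.2)&(abs(W[...,1]+.26)<.2);print('plate',cv2.minAreaRect((W[m][:,:2]*1000).astype(np.float32)))
E
python3 s.py
```

```text
[ 0.5525 -0.2353  0.1793] [-179.9984    0.0211 -157.5415] 13.9
shaft [([279.5, 83.6], array([ 0.4671, -0.2724,  0.014 ]), 0.92)]
z at shaft
0.042 134 [ 0.4509 -0.2778  0.0459] [ 0.446  -0.2826  0.0429] [ 0.4779 -0.2644  0.0478] ((462.15460205078125, -273.1557312011719), (32.4261360168457, 7.3927903175354), 22.187294006347656)
0.056 789 [ 0.4665 -0.2718  0.0597] [ 0.4553 -0.2833  0.056 ] [ 0.4774 -0.2602  0.0621] ((466.510009765625, -271.97259521484375), (21.971824645996094, 22.67601203918457), 8.238774299621582)
plate ((505.7984619140625, -256.0592346191406), (185.56192016601562, 210.65748596191406), 21.911579132080078)
```

View pics/w4.png

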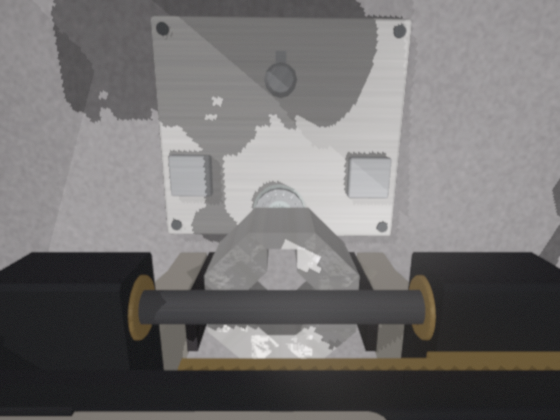

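```bash
cat > t.py <<'E'
from h import *
np.set_printoptions(precision=4,suppress=True)
f=np.load('w4.npz');L=(f['W']-f['tcp'])@rot(f['rot'])
m=(abs(L[...,1])<.05)&(L[...,2]>-.05)&(L[...,2]<.02)&(abs(L[...,0])<.06)&(np.mgrid[:420,:560][0]<288)
q=L[m];print(len(q))
for z0 in np.arange(-.032,.012,.004):
    g=q[(abs(q[:,1])<.009)&(abs(q[:,2]-z0)<.002)]
    if len(g): print(round(z0,3),len(g),np.median(g[:,0]))
g=q[abs(q[:,1])<.010];print('z range',np.percentile(g[:,2],[1,99]))
go([.4664,-.2719,.10],[180,0,-158.1]);go([.4664,-.2719,.066],[180,0,-158.1]);go([.4664,-.2719,.021],[180,0,-158.1])
E
python3 t.py
```

```text
11194
-0.032 15 0.024143346812634296
-0.028 1343 0.02533413758618456
-0.024 177 0.029973306052851766
-0.02 161 0.029958790216617265
-0.016 123 0.02997590594937993
-0.012 137 0.029988551621127155
-0.008 108 0.02997785072081556
-0.004 109 0.029947282532078654
0.0 101 0.029949906401595935
0.004 92 0.030008447065430034
0.008 18 0.029794952508709366
z range [-0.0299  0.0059]
travel [ 0.1872 -0.0015  0.1586] dr [-0.      0.0001  0.0015] deg [-0.   0.   0.5] mm [93.6 -0.7 79.3]
travel [ 0.1872 -0.0015  0.2266] dr [-0.      0.0001  0.0015] deg [-0.   0.   0.5] mm [ 93.6  -0.7 113.3]
travel [ 0.1872 -0.0014  0.3166] dr [-0.      0.0001  0.0015] deg [-0.   0.   0.5] mm [ 93.6  -0.7 158.3]
```

The hub sits centred (front face at 30.0 mm) and upright in the grip. In the view the shaft is at (280,80) with its key pointing up at (281,58). I'll move over the shaft.

Call:
jog_arm --travel '[[0.06,0,0],[0.13,-0.001,0.02],[0.18,-0.0015,0.08],[0.187,-0.0015,0.14],[0.187,-0.0015,0.18],[0.187,-0.0015,0.19],[0.187,-0.0015,0.19],[0.187,-0.0015,0.19],[0.187,-0.0015,0.19],[0.187,-0.0015,0.19]]' --dr '[[0,0,0.0015],[0,0,0.0015],[0,0,0.0015],[0,0,0.0015],[0,0,0.0015],[0,0,0.0015],[0,0,0.0015],[0,0,0.0015],[0,0,0.0015],[0,0,0.0015]]' --claw '[0.4,0.4,0.4,0.4,0.4,0.4,0.4,0.4,0.4,0.4]'

```text
time_s: 15.25
tcp_pos: [0.4666, -0.2726, 0.0845]
eef_rot: [-180.0, 0.0, -158.2]
contact_force: [0.2, 0.5, -2.5]
gripper_width: 0.0598
gripper_force: 40.0
```

```bash
python3 -c "
from h import *
s=r.get_state();print(s['tcp_pos'],s['eef_rot'],s['contact_force'])
go([.4664,-.2719,.06],[180,0,-158.1]);go([.4664,-.2719,.021],[180,0,-158.1])"
```

```text
[ 0.46658018 -0.27260429  0.08451868] [-1.79974494e+02  3.99947515e-02 -1.58155182e+02] [ 0.15125681  0.48294792 -2.51217866]
travel [-0.0002  0.0015  0.049 ] dr [-0.0001  0.0001 -0.0002] deg [-0.   0.  -0.1] mm [-0.1  0.7 24.5]
travel [-1.00e-04  1.50e-03  1.27e-01] dr [-0.0001  0.0001 -0.0002] deg [-0.   0.  -0.1] mm [-0.1  0.7 63.5]
```

Call:
jog_arm --travel '[[0,0.0015,0.01],[0,0.0015,0.02],[0,0.0015,0.03],[0,0.0015,0.04],[0,0.0015,0.05],[0,0.0015,0.06],[0,0.0015,0.065],[0,0.0015,0.07],[0,0.0015,0.07],[0,0.0015,0.07]]' --dr '[[0,0,0],[0,0,0],[0,0,0],[0,0,0],[0,0,0],[0,0,0],[0,0,0],[0,0,0],[0,0,0],[0,0,0]]' --claw '[0.4,0.4,0.4,0.4,0.4,0.4,0.4,0.4,0.4,0.4]'

```text
time_s: 16.5
tcp_pos: [0.4662, -0.2719, 0.0492]
eef_rot: [-180.0, 0.0, -158.2]
contact_force: [1.0, -0.8, -3.5]
gripper_width: 0.0595
gripper_force: 40.0
```

```bash
python3 -c "
from h import *
s=r.get_state();print(s['tcp_pos'],s['eef_rot'],s['contact_force'],s['moment'])
go([.4664,-.2719,.0205],[180,0,-158.1])"
```

```text
[ 0.46615981 -0.27191887  0.04921104] [-1.79989897e+02  1.24495707e-02 -1.58155260e+02] [ 1.01579336 -0.81776241 -3.48000917] [ 0.04828003  0.01644757 -0.06434333]
travel [-0.0004 -0.0001  0.0574] dr [-0.      0.     -0.0002] deg [-0.   0.  -0.1] mm [-0.2 -0.1 28.7]
```

Call:
jog_arm --travel '[[0,0,0.01],[0,0,0.02],[0,0,0.028],[0,0,0.036],[0,0,0.044],[0,0,0.05],[0,0,0.054],[0,0,0.056],[0,0,0.056],[0,0,0.056]]' --dr '[[0,0,0],[0,0,0],[0,0,0],[0,0,0],[0,0,0],[0,0,0],[0,0,0],[0,0,0],[0,0,0],[0,0,0]]' --claw '[0.4,0.4,0.4,0.4,0.4,0.4,0.4,0.4,0.4,0.4]'

```text
time_s: 17.75
tcp_pos: [0.466, -0.2719, 0.0213]
eef_rot: [-180.0, 0.0, -158.2]
contact_force: [-2.7, 0.8, 1.7]
gripper_width: 0.0597
gripper_force: 40.0
```

Seated at the expected height of 21.3 mm, with light contact. I'll release and retreat.

Call:
jog_arm --travel '[[0,0,0],[0,0,0],[0,0,0],[0,0,0],[0,0,0],[0,0,-0.02],[0,0,-0.06],[0,0,-0.15],[0,0,-0.25],[0,0,-0.3]]' --dr '[[0,0,0],[0,0,0],[0,0,0],[0,0,0],[0,0,0],[0,0,0],[0,0,0],[0,0,0],[0,0,0],[0,0,0]]' --claw '[1,1,1,1,1,1,1,1,1,1]'

```text
time_s: 19.0
tcp_pos: [0.4671, -0.2723, 0.1749]
eef_rot: [-179.8, 0.2, -158.1]
contact_force: [0.7, 0.4, -1.2]
gripper_width: 0.0878
gripper_force: 0.0
```

```bash
cat > v.py <<'E'
from h import *
np.set_printoptions(precision=4,suppress=True)
s=r.get_state();print(s['tcp_pos'],s['time_s'],s['gripper_width'])
c=snap('wrist');W=cloud(c);z=W[...,2];d=np.hypot(W[...,0]-.4664,W[...,1]+.2719)
for lo,hi in((.016,.029),(.05,.075)):print('z',np.nanpercentile(z[(d>lo)&(d<hi)&(z<.1)],[5,25,50,75,95]))
t=snap('top','t2.png');n=snap('scene','s2.png')
a=cv2.imread('pics/t2.png')[50:370,120:520];b=cv2.imread('pics/s2.png')[130:350,130:430]
cv2.imwrite('pics/both.png',np.hstack([a,cv2.resize(b,(400,320))]))
V=cloud(t);q=V[(abs(V[...,0]-.665)<.055)&(abs(V[...,1]-.051)<.055)&(V[...,2]>.04)];print('cover',len(q),q.mean(0),q[:,2].max(),np.median(q[:,2]))
E
python3 v.py
```

```text
[ 0.4671 -0.2723  0.1749] 19.0 0.08780744081219553
z [0.0485 0.0496 0.0501 0.0506 0.0513]
z [-0.0004  0.0128  0.0139  0.0145  0.0157]
cover 360 [0.6615 0.05   0.0641] 0.09278322815209938 0.057762384539728207
```

View pics/both.png

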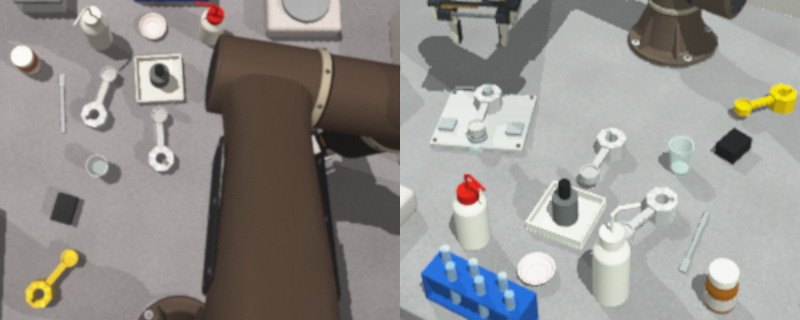

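The hub top is at z = 50 mm, which is fully down (14 + 36). The cup is over the window at (477,130), the cover stands upright in the tray at (565,200), and everything else is where it was.

```bash
python3 -c "
from plant import r
print(r.close_job())"
```

```text
the job is handed in; nothing more can be done
None
```

The job is done and handed in at about 19 s: the dust cover stands upright in the white tray, and arm P is fully down on the keyed shaft with its cup over the round window.

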